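# Purge the nozzle manifold with the pull-knob valve

### The arm

A 6-joint arm with a two-finger parallel gripper is mounted at the origin on the work surface. World frame = base frame: x ahead of the robot, y to its left, z up, the work surface at z = 0. Lengths are in m, angles in rad, forces in N, time in s.
With the tool pointing down it reaches from about 0.35 to 0.975 m from the base axis. Payload 4.9 kg.
Tool frame: the origin (TCP) lies on the centre line of the jaws, within the pads' length; the fingertips stand 8 mm ahead of it and the grasp point (between the pads) lies 11 mm behind it; z points along the fingers, y is the direction in which the jaws open and shut (so a half turn about z gives the same grasp; the last joint's range is limited). The gripper opens to 85 mm and grips with 20 to 120 N. Pads are 22 mm wide; open, the fingers measure 114 mm over their backs; the gripper's body (76 mm by 85 mm) begins 54 mm behind the grasp point. The pads swing forward as they close: fully open they stand 13 mm farther back than shut.
Start: joints at [1.099, 0.053, 1.613, -0, 1.476, -0.119], TCP at [0.216, 0.586, 0.239] pointing down, gripper open.
Joint ranges: [-3.01, 3.01], [-1.01, 2.22], [0.06, 2.58], [-1.02, 4.17], [0.09, 2.62], [-3.14, 3.14]. Speed limits (rad/s): [2.57, 2.57, 3.14, 3.14, 3.14, 3.14].

### API

Orientations are given as a rotation vector (axis times angle).
In Python, from station import get_obs, get_image, calibration, finish_job gives the robot as it stands. The module is installed in compiled form; this text tells all that it offers.
- The arm moves only by the shell command python3 -m jog 'ROWS' [FORCE]. ROWS is JSON, a list of rows, each a list of 7 numbers: the shift along the tool's x, y, z in cm, then the turn, a rotation vector about the tool's x, y, z in rad, then the closure in counts, from 0 (fully open) to 255 (shut). In form: [[dx, dy, dz, ax, ay, az, jaw], ...]. A call has 1 to 8 rows; each row is the pose to reach, as a shift and turn from the pose measured when the call began, along the tool's axes at that moment; what a row does not reach only later rows make up. A row lasts 1/12 s, in which the tool goes at most 41.7 mm and 7.16 degrees, less where a joint would pass 70% of its speed; a pose out of reach is approached as far as the arm can. A call with a gripper value outside its range is refused whole. The fingers move at their own pace and stop on an object; FORCE is the grip in N (left out, the last holds). Time passes only in rows, so rows that repeat a pose let the fingers close. It gives the time, the measured TCP pose, the force and the opening at its end, in the units of the state.
- get_obs(): the state, without advancing time (a new reading comes with each control period).
- get_image(name): name is "scene" or "top" or "wrist"; returns the picture (384x512x3 uint8, red, green, blue); there is no depth.
- calibration(name): a dict with "vfov" (degrees; the focal length in pixels is half the picture's height over the tangent of half this angle, whatever the lens; pixels are square), "cx", "cy" (the principal point, pixels), "R" (3x3) and "t" (3): a world point X has camera coordinates R X + t. Camera axes: x right, y down, z forward; pixel columns grow to the right and rows downward; lengths in m; the calibration is good to about 2 mm. A picture is of the moment at which its call begins: read the wrist's pose just before it. calibration takes no time and is no camera call; for the wrist camera it gives the pose at the moment of the call.
- finish_job(): hands the job in, once; it reports no verdict.
The state is a dict: "t": time; "q": joint angles; "dq": joint speeds; "effort": joint torques, N m; "tool_pos": TCP position; "tool_rot": TCP orientation; "contact_force": force on the tool from outside, world axes, zero at the start; "wrist_torque": the same for the moment, N m; "opening": finger opening in m.
Only numpy, scipy, OpenCV 4.12 (cv2) and the standard library are available. Lean on these libraries where they do the work, as an engineer would, in place of code of your own. Each camera call takes 0.05 s, during which the arm holds its last target. There are 200 camera calls.

### The job

Blow the manifold clear before the nozzle check: on the grey control box, pull the orange knob straight up all the way to its detent, the end of its pull, then push it back down fully home and let go. Leave the black and the yellow knobs pushed in.

Things in the scene. Friction and masses are not known exactly. Their poses are not given: they have to be found in the camera images.
- purge_knob (a joint): The purge valve: orange round pull-knob, 34 mm in diameter, 25 mm tall, upright on a 10 mm steel stem. Joint value in m: 0 pushed fully home, 0.025 (end stop) pulled up to the detent. It slides straight up and down; it resists with about 4 N all along, has a hard stop at each end and stays wherever it is left. At home its underside is 20 mm above the box's top; the 26 mm wide collar below it is 12 mm tall.
- purge_grip (a point): Centre of the orange knob, on its axis, 12.5 mm below its top; rises with it. At home it is 32.5 mm above the flat top of the grey box (130 x 330 x 60 mm tall, place and yaw vary), so 92.5 mm above the work surface. z is up (the pull), y runs along the row of three knobs (any order, 105 mm apart), x across the box.
- pump_knob (a joint): The pump valve in the same row, to be left alone: a black pull-knob of the same size and action as the orange one. Joint value in m: 0 pushed fully home, 0.025 (end stop) pulled up to the detent.
- drain_knob (a joint): The drain valve in the same row, to be left alone: a yellow pull-knob of the same size and action as the orange one. Joint value in m: 0 pushed fully home, 0.025 (end stop) pulled up to the detent.

How it is judged:
On the way:
1. the orange knob is pulled up to its detent (value of joint purge_knob above 0.019 m), for 0.2 s.
At the end, for the whole second after the job is handed in: After having been pulled up to its detent (19 mm or more), the orange knob is pushed home again, within 5 mm, and the black and yellow knobs are home within 6 mm (value of joint purge_knob below 0.005 m and value of joint each of pump_knob, drain_knob below 0.006 m); the robot touches nothing.
It fails at once if the black or the yellow knob is pulled out by more than 10 mm (value of joint any of pump_knob, drain_knob above 0.01 m).
It also fails if it takes over 32 s, if anything falls off the work surface, if the arm or the gripper's body presses on something with over 40 N, if the wrist force passes 120 N, or if a joint passes its speed limit or range.

## Working session

There is one attempt and no reset: what is moved stays moved. The work goes in short steps, Python scripts to look and compute and a shell command to move; the robot and the scene stay as the last step left them, time stands still between calls to the robot, and variables do not carry over. Pictures are saved under pics/ and viewed, about 8 in all and at most 12, crops included, and the job is handed in when it is done.

```bash
mkdir -p pics; cat > h.py <<'E'
import numpy as np, cv2
from station import *
def K(c):
    f=192/np.tan(np.radians(c["vfov"])/2); return f
def ray(c,u,v):
    R=np.array(c["R"]);t=np.array(c["t"]);f=K(c)
    d=R.T@np.array([(u-c["cx"])/f,(v-c["cy"])/f,1]); return -R.T@t, d/np.linalg.norm(d)
def tri(rs):
    A=0;b=0
    for o,d in rs:
        P=np.eye(3)-np.outer(d,d);A=A+P;b=b+P@o
    X=np.linalg.solve(A,b); return X,[np.linalg.norm((np.eye(3)-np.outer(d,d))@(X-o)) for o,d in rs]
def proj(c,X):
    p=np.array(c["R"])@X+np.array(c["t"]);return K(c)*p[:2]/p[2]+[c["cx"],c["cy"]]
E
python3 - <<'E'
from h import *
o=get_obs();print(o)
a=[]
for n in("scene","top"):
    print(n,calibration(n)); im=get_image(n)[:,:,::-1]; cv2.imwrite(f"pics/{n}.png",im)
    a.append(im)
cv2.imwrite("pics/both.png",cv2.resize(np.vstack(a),(400,600)) if 0 else np.hstack([cv2.resize(x,(400,300)) for x in a]))
E
```

```text
{'t': 0.0, 'q': array([ 1.09901877e+00,  5.33419380e-02,  1.61433153e+00,  2.22373986e-05,
        1.47602789e+00, -1.19005161e-01]), 'dq': array([-0.00036685,  0.00127938,  0.00085321, -0.00270639,  0.0013568 ,
       -0.00080543]), 'effort': array([ 1.06839427e-03, -3.93669176e+01, -3.70178568e+01, -3.08228289e-05,
        7.05790822e-03, -6.82876518e-06]), 'tool_pos': array([0.21564689, 0.58594804, 0.23804985]), 'tool_rot': array([-0.55115625, -3.09222112,  0.00315812]), 'contact_force': array([ 0.69015936,  0.12889159, -0.60851981]), 'wrist_torque': array([ 0.06598464,  0.01714603, -0.0347347 ]), 'opening': 0.08557267894289303}
scene {'vfov': 54.52476774786156, 'cx': 256.9727593608314, 'cy': 189.51082318941513, 'R': array([[-0.18555805,  0.98263184, -0.00169754],
       [ 0.5591525 ,  0.10416824, -0.82249466],
       [-0.80803261, -0.15356969, -0.5687703 ]]), 't': array([ 0.09035531, -0.21432057,  1.16582024])}
top {'vfov': 47.03699308053818, 'cx': 254.4539401978737, 'cy': 190.3722229014058, 'R': array([[-0.0205028 , -0.99977185, -0.00598996],
       [-0.99483184,  0.02099668, -0.09934162],
       [ 0.09944472,  0.00392222, -0.99503536]]), 't': array([0.05957252, 0.55812372, 0.76272588])}
```

View pics/both.png

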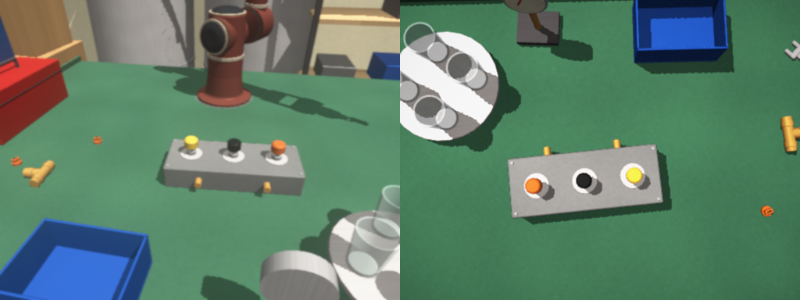

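The left view (scene) shows yellow, black and orange knobs at about (244,183), (300,187), (357,190) in full pixels. The right view (top) shows orange at about (170,238), black (236,232) and yellow (299,225). Next I'll take enlarged crops.

```bash
python3 - <<'E'
import cv2,numpy as np
s=cv2.imread("pics/scene.png");t=cv2.imread("pics/top.png")
a=cv2.resize(s[160:230,220:390],None,fx=4,fy=4,interpolation=2)
b=cv2.resize(t[200:270,140:310],None,fx=4,fy=4,interpolation=2)
cv2.imwrite("pics/crop.png",np.vstack([a,b]))
E
```

```text
(no output)
```

View pics/crop.png

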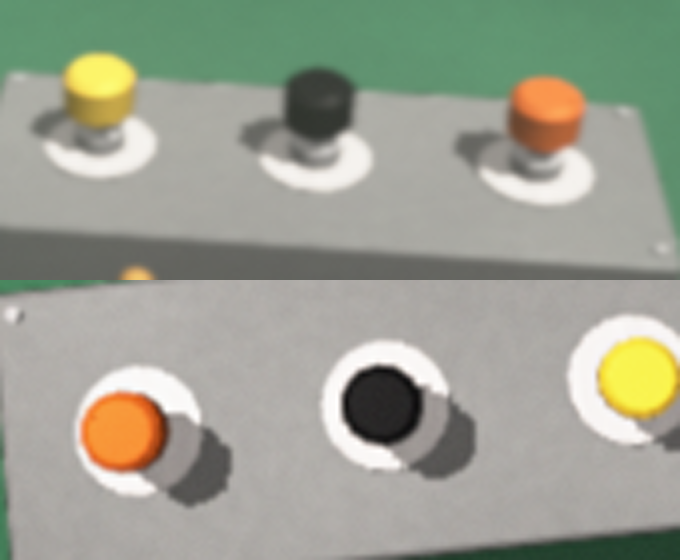

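The upper crop (scene) puts the knob-top centres at orange (356.7,184.2), black (300,182.3) and yellow (245,179). The lower crop (top) puts them at orange (170.5,237.7), black (235.3,231) and yellow (299.5,224.3).

```bash
python3 - <<'E'
from h import *
from scipy.spatial.transform import Rotation as Ro
s,t=calibration("scene"),calibration("top")
P={}
for n,a,b in(("o",(356.7,184.2),(170.5,237.7)),("b",(300,182.3),(235.3,231)),("y",(245,179),(299.5,224.3))):
    X,r=tri([ray(s,*a),ray(t,*b)]);P[n]=X;print(n,X.round(4),np.round(r,4))
v=P["y"]-P["o"];print(np.linalg.norm(v)/2,"yaw row",np.degrees(np.arctan2(v[1],v[0])))
o=get_obs();R=Ro.from_rotvec(o["tool_rot"]).as_matrix();print(R.round(3))
w=calibration("wrist");print("cam",-np.array(w["R"]).T@w["t"],w["R"])
print("shift tool cm",R.T@(P["o"]-o["tool_pos"])*100)
vt=R.T@v;print("row dir in tool",np.degrees(np.arctan2(vt[1],vt[0])))
E
```

```text
o [0.4782 0.1861 0.1   ] [0.0014 0.0014]
b [0.4867 0.0815 0.0972] [0.0014 0.0014]
y [ 0.4953 -0.0229  0.0979] [0.0013 0.0013]
0.10481762978953793 yaw row -85.323071728807
[[-0.938  0.346 -0.001]
 [ 0.346  0.938 -0.002]
 [ 0.    -0.002 -1.   ]]
cam [0.13738238 0.61546573 0.37250911] [[ 0.34500469  0.93859991 -0.00140032]
 [ 0.88827701 -0.32602463  0.32353036]
 [ 0.30320903 -0.11286337 -0.94621675]]
shift tool cm [-38.45431734 -28.43666955  13.85966695]
row dir in tool -114.89185339015324
```

Checks: the spacing is 104.8 mm (105 given) and the top height is 0.100 (0.105 given). The jaws will go along the row, where there is about 30 mm of clearance to the neighbours. I'm moving to a hover pose.

```bash
cat > rel.py <<'E'
from h import *
from scipy.spatial.transform import Rotation as Ro
import sys
X=np.array([float(a) for a in sys.argv[1:4]]);row=np.radians(float(sys.argv[4]))
o=get_obs();R=Ro.from_rotvec(o["tool_rot"]).as_matrix()
c=min(([np.cos(row)*k,np.sin(row)*k,0] for k in(1,-1)),key=lambda c:-R[:,1]@np.array(c))
y=np.array(c);z=np.array([0,0,-1.]);D=np.stack([np.cross(y,z),y,z],1)
print("t",o["t"],"pos",o["tool_pos"].round(4),"F",o["contact_force"].round(1),"open",round(o["opening"],4))
print("shift cm",(R.T@(X-o["tool_pos"])*100).round(2),"turn",Ro.from_matrix(R.T@D).as_rotvec().round(3))
E
python3 -m jog '[[-38.5,-28.4,4,0,0,-0.434,0],[-38.5,-28.4,4,0,0,-0.434,0],[-38.5,-28.4,4,0,0,-0.434,0],[-38.5,-28.4,4,0,0,-0.434,0],[-38.5,-28.4,4,0,0,-0.434,0],[-38.5,-28.4,4,0,0,-0.434,0],[-38.5,-28.4,4,0,0,-0.434,0],[-38.5,-28.4,4,0,0,-0.434,0]]' 
python3 rel.py .4782 .1861 .2 -85.3
```

```text
t: 0.77
tool_pos: [0.3966, 0.3104, 0.2109]
tool_rot: [0.128, -3.138, 0.003]
contact_force: [0.7, 0.4, 0.4]
opening: 0.085
t 0.7667 pos [0.3966 0.3104 0.2109] F [0.7 0.4 0.4] open 0.085
shift cm [ -7.13 -13.05   1.1 ] turn [-0.002 -0.001 -0.   ]
```

```bash
python3 -m jog '[[-7.1,-13,1.1,0,0,0,0],[-7.1,-13,1.1,0,0,0,0],[-7.1,-13,1.1,0,0,0,0],[-7.1,-13,1.1,0,0,0,0],[-7.1,-13,1.1,0,0,0,0],[-7.1,-13,1.1,0,0,0,0],[-7.1,-13,1.1,0,0,0,0]]'
python3 rel.py .4782 .1861 .2 -85.3
python3 - <<'E'
from h import *
import pickle
c=calibration("wrist");im=get_image("wrist")[:,:,::-1].copy();pickle.dump(c,open("w1.pkl","wb"))
print("pred",[proj(c,np.array(p)).round(1) for p in((.4782,.1861,.1),(.4782,.1861,.105),(.4867,.0815,.1))])
cv2.imwrite("pics/w1.png",im)
E
```

```text
t: 1.35
tool_pos: [0.4774, 0.1869, 0.1997]
tool_rot: [0.128, -3.137, 0.002]
contact_force: [0.8, 0.4, 0.0]
opening: 0.0858
t 1.35 pos [0.4774 0.1869 0.1997] F [0.8 0.4 0. ] open 0.0858
shift cm [-0.07 -0.08 -0.03] turn [-0.001 -0.002 -0.   ]
pred [array([256.2, 196. ]), array([256.2, 197.8]), array([143.4, 195.8])]
```

View pics/w1.png

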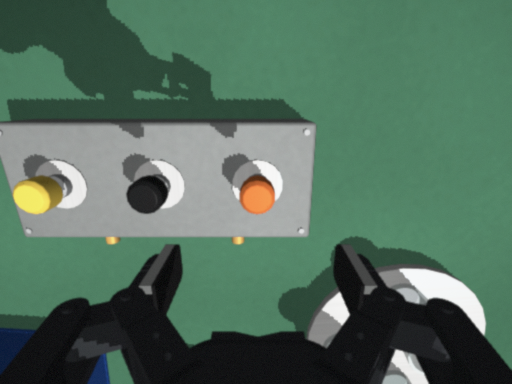

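In the wrist view the orange knob's top is at about (257,197), against a prediction of (256.2,197). The row lies level in the picture, so the yaw is right. Descending to TCP z ≈ 0.080.

```bash
python3 -m jog '[[-0.1,-0.1,3,0,0,0,0],[-0.1,-0.1,6,0,0,0,0],[-0.1,-0.1,9,0,0,0,0],[-0.1,-0.1,11,0,0,0,0],[-0.1,-0.1,12,0,0,0,0],[-0.1,-0.1,12,0,0,0,0],[-0.1,-0.1,12,0,0,0,0]]' 40
python3 rel.py .4782 .1861 .08 -85.3
python3 -m jog '[[0,0,0,0,0,0,100],[0,0,0,0,0,0,160],[0,0,0,0,0,0,200],[0,0,0,0,0,0,200],[0,0,0,0,0,0,200],[0,0,0,0,0,0,200],[0,0,0,0,0,0,200],[0,0,0,0,0,0,200]]' 40
```

```text
t: 1.98
tool_pos: [0.4781, 0.187, 0.0803]
tool_rot: [0.132, -3.137, 0.002]
contact_force: [0.7, 0.4, 0.5]
opening: 0.0854
t 1.9833 pos [0.4781 0.187  0.0803] F [0.7 0.4 0.5] open 0.0854
shift cm [-0.   -0.09  0.03] turn [-0.001 -0.002  0.002]
t: 2.65
tool_pos: [0.4789, 0.1861, 0.0814]
tool_rot: [0.132, -3.139, 0.005]
contact_force: [-0.4, -5.3, 5.3]
opening: 0.0324
```

The jaws stopped at 32 mm, so the knob is held. Pulling up.

```bash
python3 -m jog '[[0,0,-0.6,0,0,0,200],[0,0,-1.2,0,0,0,200],[0,0,-1.8,0,0,0,200],[0,0,-2.4,0,0,0,200],[0,0,-2.6,0,0,0,200],[0,0,-2.6,0,0,0,200],[0,0,-2.6,0,0,0,200],[0,0,-2.6,0,0,0,200]]' 60
python3 - <<'E'
from h import *
for n in("scene","wrist"):
    im=get_image(n)[:,:,::-1].copy(); cv2.imwrite(f"pics/up_{n}.png",im)
s=cv2.imread("pics/up_scene.png")[140:230,220:390];w=cv2.imread("pics/up_wrist.png")
cv2.imwrite("pics/up.png",np.hstack([cv2.resize(s,(440,233)),cv2.resize(w,(311,233))]))
E
cat > /dev/null
```

```text
t: 3.32
tool_pos: [0.4788, 0.1861, 0.1066]
tool_rot: [-0.132, 3.139, -0.005]
contact_force: [5.0, -1.6, -9.2]
opening: 0.0317
```

View pics/up.png

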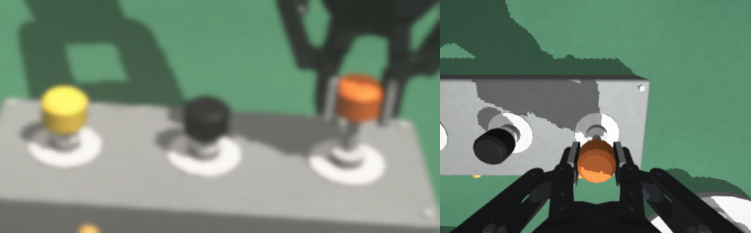

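The knob is clearly raised in the jaws, and its top in the scene view is at about (358.3,172.5), up from (356.7,184.2). I'll confirm the height, pull a bit further and watch the force climb at the stop.

```bash
python3 - <<'E'
from h import *
s=calibration("scene")
for dz in(0,.015,.019,.022,.025):print(dz,proj(s,np.array([.4782,.1861,.1+dz])).round(1))
E
python3 -m jog '[[0,0,-0.3,0,0,0,200],[0,0,-0.3,0,0,0,200],[0,0,-0.3,0,0,0,200],[0,0,-0.3,0,0,0,200]]' 60
```

```text
0 [355.9 184.3]
0.015 [357.2 177.5]
0.019 [357.5 175.6]
0.022 [357.7 174.3]
0.025 [358.  172.9]
t: 3.75
tool_pos: [0.4788, 0.1861, 0.1068]
tool_rot: [-0.131, 3.137, -0.004]
contact_force: [11.7, 1.2, -20.7]
opening: 0.032
```

The knob is against the stop: 21 N and no further motion, and the picture gives about 25 mm of lift. Now pushing it home, slightly past so the force shows the lower stop.

```bash
python3 -m jog '[[0,0,0.6,0,0,0,200],[0,0,1.2,0,0,0,200],[0,0,1.8,0,0,0,200],[0,0,2.3,0,0,0,200],[0,0,2.6,0,0,0,200],[0,0,2.7,0,0,0,200],[0,0,2.7,0,0,0,200],[0,0,2.7,0,0,0,200]]' 60
python3 -m jog '[[0,0,0.2,0,0,0,200],[0,0,0.2,0,0,0,200],[0,0,0.2,0,0,0,200]]' 60
```

```text
t: 4.42
tool_pos: [0.479, 0.1861, 0.0814]
tool_rot: [-0.132, 3.138, -0.005]
contact_force: [-5.6, -3.0, 12.0]
opening: 0.0316
t: 4.67
tool_pos: [0.479, 0.1861, 0.0814]
tool_rot: [0.132, -3.139, 0.006]
contact_force: [-6.2, -3.5, 13.7]
opening: 0.0321
```

It is at the lower stop (14 N up, z the same as before the pull). Releasing and then rising.

```bash
python3 -m jog '[[0,0,0,0,0,0,0],[0,0,0,0,0,0,0],[0,0,0,0,0,0,0],[0,0,0,0,0,0,0],[0,0,0,0,0,0,0],[0,0,0,0,0,0,0],[0,0,0,0,0,0,0],[0,0,0,0,0,0,0]]'
python3 -m jog '[[0,0,-2,0,0,0,0],[0,0,-5,0,0,0,0],[0,0,-8,0,0,0,0],[0,0,-11,0,0,0,0],[0,0,-14,0,0,0,0],[0,0,-14,0,0,0,0],[0,0,-14,0,0,0,0],[0,0,-14,0,0,0,0]]'
python3 - <<'E'
from h import *
im=get_image("scene")[:,:,::-1]; cv2.imwrite("pics/end.png",cv2.resize(im[160:230,220:390],None,fx=4,fy=4,interpolation=2))
E
```

```text
t: 5.33
tool_pos: [0.479, 0.1861, 0.0813]
tool_rot: [0.132, -3.138, 0.006]
contact_force: [0.6, -0.2, 0.8]
opening: 0.0856
t: 6.0
tool_pos: [0.4786, 0.1866, 0.2206]
tool_rot: [0.132, -3.138, 0.006]
contact_force: [0.1, -0.3, -0.7]
opening: 0.0854
```

View pics/end.png

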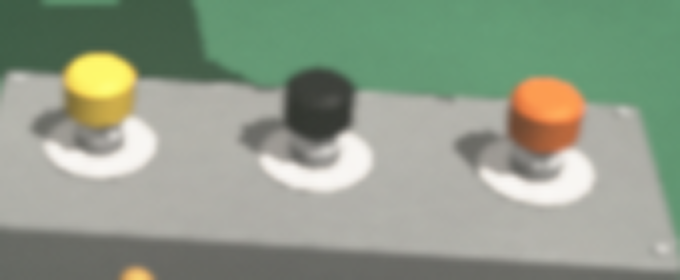

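All three knobs are at the same pixels as at the start (orange top at crop (547,97), black (320,89), yellow (100,76)), and the gripper is clear.

```bash
python3 -c "from station import *; print(finish_job())"
```

```text
the job is handed in; nothing more can be done
None
```

I pulled the orange knob up to its detent, pushed it back home and let go. I then raised the gripper clear and handed the job in at about 6 s of the 32 s allowed.

- **Pull to the detent:** the tool rose 25.4 mm and then stopped, with the force climbing to 21 N against the upper stop. The camera also showed about 25 mm of lift.
- **Push home:** the tool came back to the same height as before the pull (z = 0.0814 m), with 14 N against the lower stop.
- **After release:** there was no contact force beyond sensor noise. In the last picture all three knobs stood where they were at the start, so the black and yellow ones did not move.
- **Disagreement:** the two-view measurement put the orange knob's top at 0.100 m, against 0.105 m expected from the text. It did not affect the grasp; no check failed.

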